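Present a waveguide flange to the inspection camera

TASK

Lift out of the bench's saddles the waveguide section that has a round flange at one end, and hold it up in the air to the inspection camera: round flange facing the lens squarely, centred on the lens and 120 mm in front of it, with the broad side of the tube level with the camera as it was in the saddles. The tube is thin-walled, so grip it lightly (no more than 45 N), do not touch the camera, and leave all the other things where they are. Finish while still holding it there, steady.

Things in the scene. Friction and masses are not known exactly. Their poses are not given: they have to be found in the camera images.
- section: the wanted part, 0.2 to 0.3 kg: straight brass waveguide, tube 25 mm wide (y), 13 mm high (z), 120 mm long over all (x); ROUND flange (56 mm across, 6 mm thick) on the +x end, square one (40 mm, 6 mm thick) on the -x end. Origin at the tube's middle. Starts broad side flat, z up, in one row of saddles. Thin-walled: at most 45 N on each finger; 20 to 30 N, across the width, holds it well
- flange_face (a point): centre of the outer face of the round flange, 60 mm along +x from the section's origin; axes as the section's, so +x points straight out of this face
- lens (a point): centre of the front glass of the inspection camera (grey box, black barrel 40 mm across, on the column), 0.24 to 0.35 m above the table. It looks along this frame's -x, tilted down 7 to 23 degrees, towards the robot; y is level, z the camera's up. The presented section has the same axes as this frame, with flange_face at (-0.12, 0, 0) in it
- stand: the camera's stand: dark base plate 140 x 130 x 16 mm with an upright column 436 mm high; origin on the table 100 mm before the plate's centre (roughly below the lens). The camera can be pushed out of line if struck
- bench: fixed white bench: plate 240 x 260 x 15 mm, origin under its centre, two rows (y = +65, -65 mm) of two notched aluminium saddles (x = +36, -36 mm; 10 mm thick, 62 mm of free tube between them). A tube's underside lies 60 mm above the table, between 8 mm high cheeks with 2 mm play each side; lift straight up to clear. Sections reach 95 mm above the table
- spare: the other waveguide section in the other row of saddles: same tube and length as the wanted one, but BOTH end flanges are square (40 mm); origin at the middle of its tube
- gasket: clear plastic ring, 44 mm across, 8 mm high, lying on the bench plate between the two rows
- bend: short right-angled brass waveguide bend with two square flanges, about 75 x 65 x 40 mm, on the table
- adaptor: brass block with one square flange and a steel coaxial stub on top, about 45 x 40 x 50 mm, on the table
- screwdriver: screwdriver, 170 mm long, black handle, lying on the table
- jar: small white screw-top jar, 52 mm across, 60 mm high, on the table
- short_piece: short straight brass waveguide piece with two square flanges, 46 mm long, 40 mm high, lying on the table
Things that resemble listed ones, but are neither listed nor needed, are in the scene too. What is shaped like the section but black, green or grey is not meant.

How it is judged:
By the outcome, as a careful person would: the job done as asked, in the order asked, and still so for the second after the job is handed in, while the arm keeps its last pose, push and grip.
It also fails if it takes over 38 s, if anything falls off the work surface, if the arm or the gripper's body presses on something with over 40 N, if the wrist force passes 120 N, or if a joint passes its speed limit or range.

ROBOT

A 7-joint arm with a two-finger parallel gripper is mounted at the origin on the work surface. World frame = base frame: x ahead of the robot, y to its left, z up, the work surface at z = 0. Lengths are in m, angles in rad, forces in N, time in s.
With the tool pointing down it reaches from about 0.35 to 0.9 m from the base axis. Payload 7.2 kg.
Tool frame: the origin (TCP) lies midway between the tips of the shut fingers; the grasp point (between the pads) lies 19 mm behind it; z points along the fingers, y is the line along which they close (so a half turn about z gives the same grasp; the last joint's range is limited). The gripper opens to 85 mm and grips with 20 to 120 N. Pads are 22 mm wide; open, the fingers measure 114 mm over their backs; the gripper's body (76 mm by 85 mm) begins 54 mm behind the grasp point. The pads swing forward as they close: fully open they stand 13 mm farther back than shut.
Start: joints at [1.251, 0.411, -0.013, 1.596, 0.006, 1.134, -0.082], TCP at [0.156, -0.605, 0.231] pointing down, gripper open.
Joint ranges: [-2.95, 2.95], [-0.29, 1.99], [-1.47, 1.44], [0.14, 2.54], [-1.03, 4.17], [0.13, 1.85], [-2.86, 2.86]. Speed limits (rad/s): [2.39, 2.39, 3.01, 3.01, 3.14, 3.14, 3.14].

INTERFACE

Orientations are given as a unit quaternion [w, x, y, z].
In Python, from station import observe, snapshot, finish_job, search_frame, outline_of gives the robot as it stands. The module is installed in compiled form; this text tells all that it offers.
- The arm moves only by the tool jog_arm, never from a script. Its argument "rows" is a list of rows, each an object with "dp": the shift along the tool's x, y, z in mm, a list of three; "yaw": the turn about the tool's z in degrees. In form: [{"dp": [dx, dy, dz], "yaw": yaw}, ...]. A call has 1 to 12 rows; each row is the pose to reach, as a shift and turn from the pose commanded when the call began, along the tool's axes at that moment; what a row does not reach only later rows make up. A row lasts 1/8 s, in which the tool goes at most 62.5 mm and 10.7 degrees, less where a joint would pass 70% of its speed; a pose out of reach is approached as far as the arm can. A call with a gripper value outside its range is refused whole. "claw" is the closure, from 0 (fully open) to 1 (shut), set as the call begins (left out, the last holds). The fingers move at their own pace and stop on an object; "newtons" is the grip in N (left out, the last holds). Time passes only in rows, so rows that repeat a pose let the fingers close. It gives the time, the measured TCP pose, the force, the opening and the grip force at its end, in the units of the state.
- observe(): the state, without advancing time (a new reading comes with each control period).
- snapshot(name): name is "scene" or "top"; returns a dict with "img" (384x512x3 uint8, red, green, blue), "fx", "fy", "cx", "cy" (pixels), "origin" and "rotation" of the camera in the world. Camera axes: x right, y up, looking along -z (the intrinsics and any distortion apply to the point x, -y, -z); pixel columns grow to the right and rows downward; lengths in m; the calibration is good to about 2 mm. A picture is of the moment at which its call begins. There is no depth.
- finish_job(): hands the job in; it is judged then, once.
Trained networks look in a picture, given as the dict that the camera call returned (one of the last four; its "shot" number tells which), for a name from the list of things; names that differ only in an ending like _2 or _b are one class to them, and where a whole thing is asked for, a point or a joint stands for the part that bears it (a point fixed in the world has none). Each returns a list of dicts, best first, with "confidence" (0 to 1); they miss things now and then, are a little off and sometimes report something else, mostly with a low value. They report only what shows in the picture. A call takes as long as a camera call. They do not tell look-alikes from the thing itself.
- search_frame(picture, thing): "extent" ([left, top, right, bottom] in pixels, round what is visible of it).
- outline_of(picture, thing): "pixels" (384x512 bool, what is visible of it) and "extent" ([left, top, right, bottom] in pixels, round what is visible of it).
The state is a dict: "t": time; "qpos": joint angles; "joint_vel": joint speeds; "effort": joint torques, N m; "ee_pos": TCP position; "ee_rot": TCP orientation; "force": force on the tool from outside, world axes, zero at the start; "torque": the same for the moment, N m; "gripper_width": finger opening in m; "finger_force": force on a finger pad.
Only numpy, scipy, OpenCV 4.12 (cv2) and the standard library are available. Lean on these libraries where they do the work, as an engineer would, in place of code of your own. Each camera call takes 0.05 s, during which the arm holds its last target. There are 200 camera calls.

## Working session

There is one attempt and no reset: what is moved stays moved. The work goes in short steps, Python scripts to look and compute and a tool call to move; the robot and the scene stay as the last step left them, time stands still between calls to the robot, and variables do not carry over. Pictures are saved under pics/ and viewed, at most 10 in all, crops included, and the job is handed in when it is done.

Besides the shell and the picture viewer there is one more tool, called after "Emit:" by a JSON object that holds its "op" and its "data", one argument or row to a line. jog_arm: Moves the arm, as the interface text tells. Its arguments: {"type":"object","properties":{"rows":{"type":"array","items":{"type":"object","properties":{"dp":{"type":"array","items":{"type":"number"}},"yaw":{"type":"number"}}}},"claw":{"type":"number"},"newtons":{"type":"number"}},"required":["rows"]}

```bash
mkdir -p pics; python3 - <<'E'
from station import *
import cv2,numpy as np,pickle
s=observe();print({k:np.round(v,3) for k,v in s.items()})
P={}
for n in("scene","top"):
    p=snapshot(n);P[n]=p
    print(n,p.keys(),p["fx"],p["fy"],p["cx"],p["cy"],np.round(p["origin"],3),np.round(p["rotation"],3).tolist())
    cv2.imwrite(f"pics/{n}0.png",p["img"][:,:,::-1])
    for t in("section","spare","flange_face","lens","stand","bench","gasket"):
        print(t,[(np.round(d["confidence"],2),np.round(d["extent"]).tolist()) for d in search_frame(p,t)][:4])
pickle.dump(P,open("p0.pkl","wb"))
a=[cv2.resize(P[n]["img"][:,:,::-1],(800,600),interpolation=cv2.INTER_CUBIC) for n in P]
for n,i in zip(P,a): cv2.imwrite(f"pics/{n}_big.png",i)
E
```

```text
{'t': np.float64(0.0), 'qpos': array([ 1.251,  0.412, -0.013,  1.597,  0.006,  1.134, -0.082]), 'joint_vel': array([-0.   , -0.   , -0.001, -0.   ,  0.   , -0.002, -0.001]), 'effort': array([-1.0000e-03, -6.0062e+01,  6.8100e-01, -2.9942e+01,  1.4000e-02,
        1.1000e-02,  0.0000e+00]), 'ee_pos': array([ 0.156, -0.605,  0.23 ]), 'ee_rot': array([-0.001,  0.992,  0.126, -0.   ]), 'force': array([ 0.16 , -0.563, -0.088]), 'torque': array([-0.009, -0.054, -0.032]), 'finger_force': np.float64(0.0), 'gripper_width': np.float64(0.086)}
scene dict_keys(['img', 'fx', 'fy', 'cx', 'cy', 'origin', 'rotation', 'shot']) 469.0438553449963 469.0438553449963 259.03666734753773 196.53328152874505 [ 0.95  -0.717  1.432] [0.92, 0.283, 0.08, 0.261]
section [(np.float64(0.84), [267.0, 181.0, 300.0, 214.0]), (np.float64(0.64), [358.0, 148.0, 380.0, 178.0]), (np.float64(0.56), [239.0, 117.0, 271.0, 138.0])]
spare [(np.float64(0.75), [295.0, 163.0, 322.0, 191.0]), (np.float64(0.37), [279.0, 236.0, 342.0, 334.0])]
flange_face [(np.float64(0.65), [222.0, 155.0, 257.0, 166.0]), (np.float64(0.58), [266.0, 18
[... 555 characters left out ...]
tion [(np.float64(0.81), [214.0, 163.0, 240.0, 201.0]), (np.float64(0.78), [108.0, 112.0, 137.0, 146.0]), (np.float64(0.7), [184.0, 242.0, 217.0, 270.0]), (np.float64(0.66), [139.0, 253.0, 161.0, 292.0])]
spare [(np.float64(0.8), [174.0, 153.0, 198.0, 187.0])]
flange_face [(np.float64(0.76), [184.0, 244.0, 220.0, 275.0]), (np.float64(0.76), [135.0, 251.0, 161.0, 292.0]), (np.float64(0.6), [106.0, 113.0, 139.0, 148.0]), (np.float64(0.55), [212.0, 165.0, 243.0, 205.0])]
lens [(np.float64(0.65), [308.0, 64.0, 333.0, 104.0])]
stand [(np.float64(0.76), [286.0, 34.0, 348.0, 130.0]), (np.float64(0.25), [367.0, 190.0, 385.0, 207.0])]
bench [(np.float64(0.97), [162.0, 135.0, 260.0, 227.0])]
gasket []
```

View pics/scene_big.png

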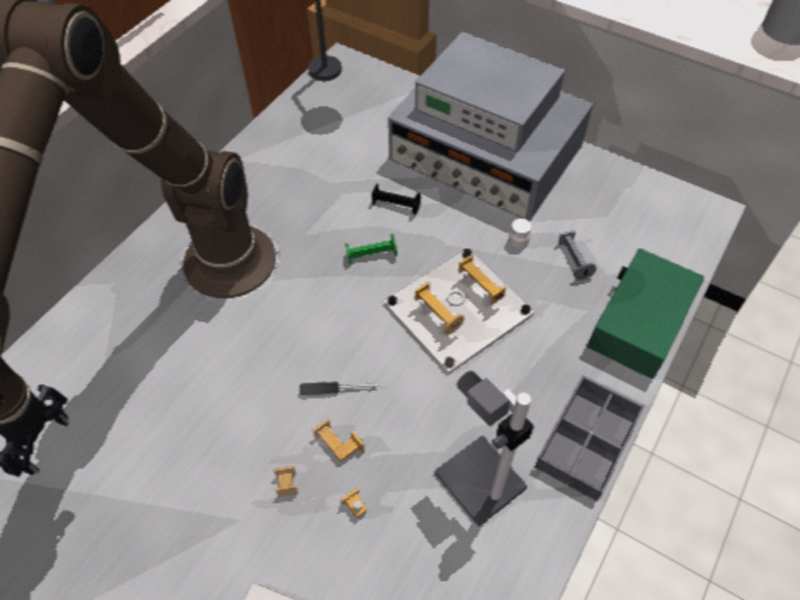

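View pics/top_big.png

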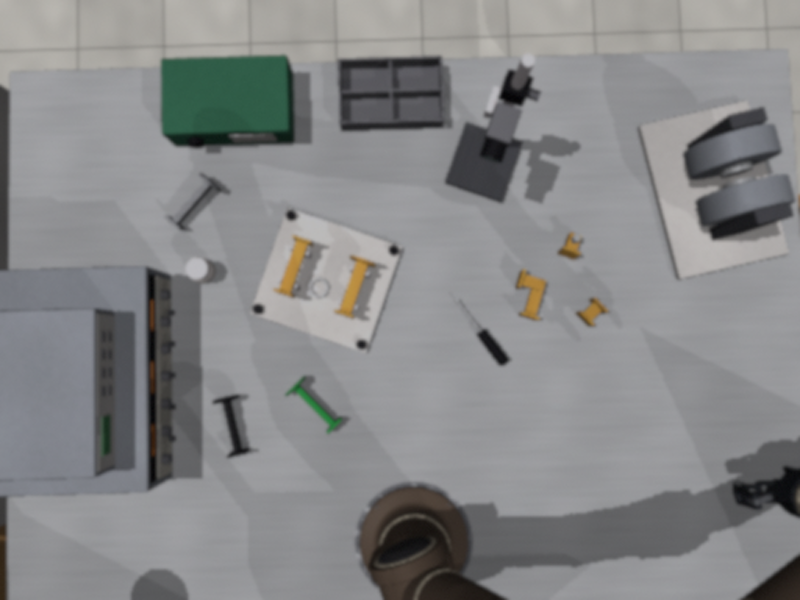

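The scene shows a white bench with two brass candidates, plus black, green and grey look-alikes. In the top view (800 px), the bench candidates are at (295,266) and (355,287). The second seems to have the bigger far flange, so I'll confirm that in an enlarged crop.

```bash
python3 - <<'E'
import cv2,numpy as np,pickle
P=pickle.load(open("p0.pkl","rb"))
def crop(n,x,y,w,h,k): return cv2.resize(P[n]["img"][y:y+h,x:x+w,::-1],(w*k,h*k),interpolation=cv2.INTER_CUBIC)
a=crop("top",160,130,104,100,4);b=crop("scene",240,152,110,100,4)
a=cv2.resize(a,(395,380));b=cv2.resize(b,(395,359));b=cv2.copyMakeBorder(b,0,21,0,0,0)
cv2.imwrite("pics/bench.png",cv2.resize(np.hstack([a,b]),None,fx=1,fy=1))
a=crop("top",270,25,95,110,5);b=crop("scene",270,225,80,110,5)
cv2.imwrite("pics/stand.png",np.hstack([a,b])[:, :])
print(np.hstack([a,b]).shape)
E
python3 -c "
import cv2;i=cv2.imread('pics/stand.png');cv2.imwrite('pics/stand.png',cv2.resize(i,(800,int(i.shape[0]*800/i.shape[1]))))"
```

```text
(550, 875, 3)
```

View pics/bench.png

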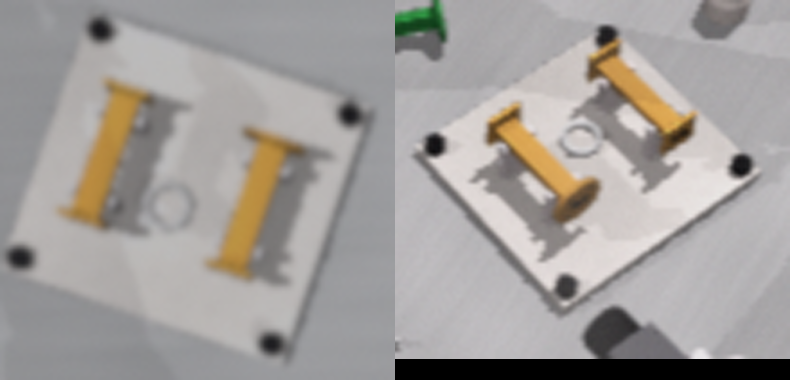

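View pics/stand.png

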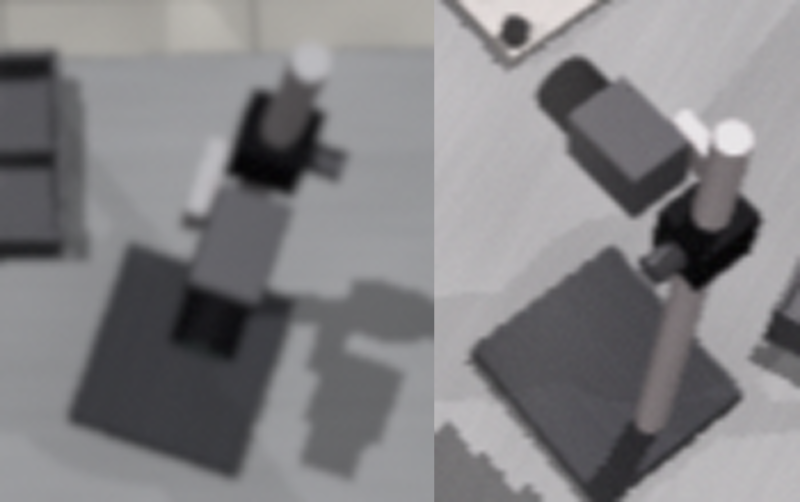

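The candidates are spare at top (186,170) / scene (308,177) and section at top (227,182) / scene (283,197). The scene crop shows a round disc flange on the second one, at its near-camera end around scene (290,207). The other has square flanges only, so the second is the wanted section. Next I fit its pose and look closely at the camera head.

```bash
cat > lib.py <<'E'
import cv2,numpy as np,pickle
from scipy.optimize import minimize,least_squares
from scipy.spatial.transform import Rotation as R
def q2r(q): return R.from_quat([q[1],q[2],q[3],q[0]])
def proj(p,X):
    r=p["rotation"];r=q2r(r) if np.size(r)==4 else R.from_matrix(r)
    c=r.inv().apply(np.atleast_2d(X)-p["origin"])
    return np.c_[p["cx"]+p["fx"]*c[:,0]/-c[:,2],p["cy"]-p["fy"]*c[:,1]/-c[:,2]]
def box(x0,x1,w,h): return np.array([[x,y,z] for x in(x0,x1) for y in(-w/2,w/2) for z in(-h/2,h/2)])
def cyl(x0,x1,r):
    a=np.linspace(0,2*np.pi,48,endpoint=False)
    return np.vstack([np.c_[np.full(48,x),r*np.cos(a),r*np.sin(a)] for x in(x0,x1)])
SEC=[box(-.06,.06,.025,.013),box(-.06,-.054,.04,.04),cyl(.054,.06,.028)]
def render(p,hulls,roi,S=8,sig=.6):
    x,y,w,h=roi;m=np.zeros((h*S,w*S),np.uint8)
    for H in hulls:
        uv=(proj(p,H)+.5-[x,y])*S   # pixel centre at integer
        cv2.fillConvexPoly(m,cv2.convexHull(np.round((uv-.5)*16).astype(np.int32)),255,shift=4)
    m=cv2.resize(m,(w,h),interpolation=cv2.INTER_AREA).astype(np.float32)/255
    return cv2.GaussianBlur(m,(0,0),sig)
def soft_brass(p,roi):
    x,y,w,h=roi;i=p["img"][y:y+h,x:x+w].astype(np.float32)
    s=(i[...,0]-i[...,2])/(i.max(2)+1e-3) ; return np.clip(s/np.percentile(s,97),0,1)
def pose(v):  # x,y,z,yaw,pitch(up+)
    r=R.from_euler("ZY",[v[3],-v[4]]);return r
def fit_sec(P,rois,v0,free,sig={"top":1.0,"scene":.6}):
    v0=np.array(v0,float);obs={n:soft_brass(P[n],rois[n]) for n in rois}
    def cost(d,full=False):
        v=v0.copy();v[free]+=d*np.array([.005,.005,.005,.05,.05])[free];r=pose(v);c=0
        for n in rois:
            m=render(P[n],[r.apply(H)+v[:3] for H in SEC],rois[n],sig=sig[n]);c+=((m-obs[n])**2).sum()
        return (v,c) if full else c
    best=None
    s=np.zeros(len(free))
    for k in range(3):
        sx=np.vstack([s,s+np.eye(len(free))]);o=minimize(cost,s,method="Nelder-Mead",options=dict(initial_simplex=sx,maxiter=400,xatol=1e-2,fatol=1e-3));s=o.x
    return cost(s,True)
E
python3 - <<'E'
from lib import *
P=pickle.load(open("p0.pkl","rb"))
def ray(n,u,v,z):
    p=P[n];d=q2r(p["rotation"]).apply([(u-p["cx"])/p["fx"],-(v-p["cy"])/p["fy"],-1]);o=np.array(p["origin"]);return o+d*(z-o[2])/d[2]
print("sec~",ray("top",227,183,.066),ray("scene",283,197,.066),"ends",ray("top",232,165,.07),ray("top",221,200,.07))
a=ray("top",221,200,.07);b=ray("top",232,165,.07);c=(a+b)/2;yaw=np.arctan2(*(b-a)[1::-1])
rois={"top":(205,155,45,55),"scene":(262,176,44,44)}
for rs,fr in((rois,[0,1,2,3]),(rois,[0,1,3]),({"top":rois["top"]},[0,1,3]),({"scene":rois["scene"]},[0,1,3])):
    v,cst=fit_sec(P,rs,[c[0],c[1],.0665,yaw,0],fr);print(list(rs),np.round(v,4),round(float(cst),2))
def tick(n,x,y,w,h,k):
    i=cv2.resize(P[n]["img"][y:y+h,x:x+w,::-1],(w*k,h*k),interpolation=cv2.INTER_CUBIC)
    i=cv2.convertScaleAbs(i,alpha=1.5,beta=0)
    for t in range(0,w,5): cv2.line(i,(int((t+.5)*k),0),(int((t+.5)*k),600),(0,255,255) if t%10==0 else (0,120,0),1); cv2.putText(i,str(x+t),(int(t*k),10),0,.35,(0,0,255),1)
    for t in range(0,h,5): cv2.line(i,(0,int((t+.5)*k)),(400,int((t+.5)*k)),(0,255,255) if t%10==0 else (0,120,0),1); cv2.putText(i,str(y+t),(0,int(t*k)+8),0,.35,(0,0,255),1)
    return i
a=tick("top",305,47,40,60,10);b=tick("scene",290,230,40,60,10)
cv2.imwrite("pics/head.png",np.hstack([a,b]))
E
```

```text
sec~ [0.53161055 0.10512096 0.066     ] [0.5365064  0.11479039 0.066     ] ends [0.58831175 0.0874948  0.07      ] [0.47773076 0.125297   0.07      ]
['top', 'scene'] [ 0.5281  0.1077  0.0716 -0.364   0.    ] 46.26
['top', 'scene'] [ 0.5273  0.1092  0.0665 -0.3574  0.    ] 51.44
['top'] [ 0.5295  0.1082  0.0665 -0.3597  0.    ] 6.52
['scene'] [ 0.5257  0.1108  0.0665 -0.3567  0.    ] 36.53
```

View pics/head.png

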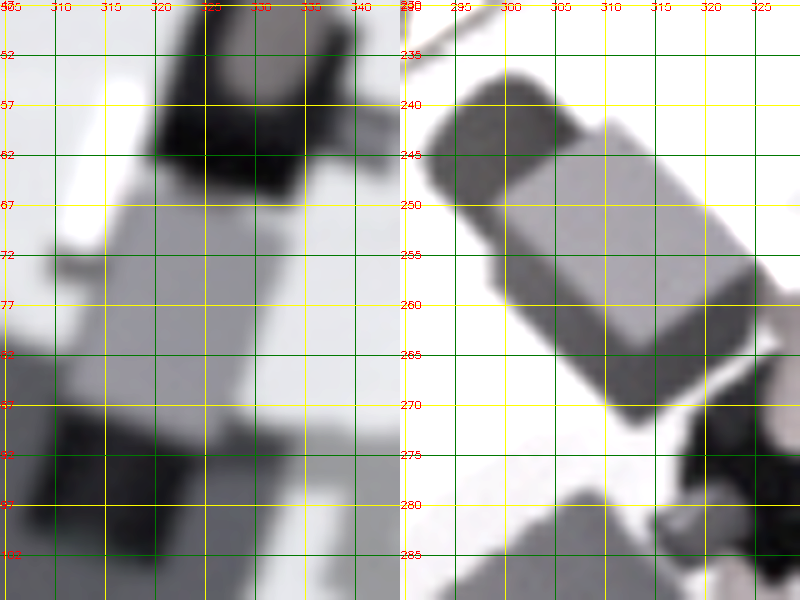

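```bash
cat > cam.py <<'E'
from lib import *
P=pickle.load(open("p0.pkl","rb"))
T=lambda a:np.array(a,float)/10+[305-.5,47-.5]
S=lambda a:(np.array(a,float)-[400,0])/10+[290-.5,230-.5]
topc={"top":T([(65,390),(237,440),(290,225),(130,190)]),"scene":S([(608,120),(495,200),(640,350),(757,262)])} # FL?,...
barrel={"top":T([(50,445),(38,480),(27,520),(60,542),(100,553),(150,568),(168,555),(180,515),(192,475)]),
 "scene":S([(575,118),(545,83),(512,70),(480,83),(450,110),(430,145),(427,178),(445,205),(470,230)])}
bot=S([(490,285),(637,425),(755,322)])
# model: lens frame x: away from view dir (into camera). y level, z up
def model(v):
    x,y,z,yaw,pit,b,L,W,H,dz=v;r=pose([x,y,z,yaw,pit]);o=np.array([x,y,z]);W2=W/2
    # looking towards +x from the robot: y left. box spans x b..b+L
    top=np.array([[b,W2,H/2+dz],[b,-W2,H/2+dz],[b+L,-W2,H/2+dz],[b+L,W2,H/2+dz]])
    bt=np.array([[b,-W2,-H/2+dz],[b+L,-W2,-H/2+dz],[b+L,W2,-H/2+dz]])
    return r.apply(top)+o,r.apply(bt)+o,r.apply(cyl(0,b,.02))+o
def res(v,w={"top":1,"scene":1}):
    t,bt,c=model(v);e=[]
    for n in w:
        # image order in scene picks: front-left(y+),front-right,back-right,back-left ; same in top
        e+=list(w[n]*(proj(P[n],t)-topc[n]).ravel())
        h=cv2.convexHull(proj(P[n],c).astype(np.float32))
        e+=[w[n]*cv2.pointPolygonTest(h,tuple(map(float,q)),True) for q in barrel[n]]
    if "scene" in w: e+=list((proj(P["scene"],bt)-bot).ravel())
    return np.append(np.array(e),(v[9])*100)
if __name__=="__main__":
    def ray(n,u,v,z):
        p=P[n];d=q2r(p["rotation"]).apply([(u-p["cx"])/p["fx"],-(v-p["cy"])/p["fy"],-1]);o=np.array(p["origin"]);return o+d*(z-o[2])/d[2]
    c=np.array([ray("top",*q,.016) for q in [(298.4,78.2),(334.5,90.6),(321.8,129.6),(285.3,116.2)]])
    print("plate",np.round(c,3).tolist(),"sides",np.round(np.linalg.norm(c-np.roll(c,-1,0),axis=1),3))
    e=(c[0]-c[3])+(c[1]-c[2]);print("yaw plate",np.arctan2(e[1],e[0]),"centre",c.mean(0))
    l=ray("top",314,101,.3)
    print("lens~",l)
    for w in({"top":1,"scene":1},):
        o=least_squares(res,[*l,np.arctan2(e[1],e[0]),.25,.05,.08,.05,.04,0],args=(w,),x_scale=[.01]*3+[.1]*2+[.01]*5,loss="soft_l1",diff_step=1e-4)
        print(np.round(o.x,4),"rms",np.sqrt(np.mean(o.fun**2)));print(np.round(o.fun,1).tolist())
        C=np.linalg.inv(o.jac.T@o.jac)*np.mean(o.fun**2);print("sd",np.round(np.sqrt(np.diag(C)),4))
E
python3 cam.py
```

```text
plate [[0.881, -0.14, 0.016], [0.835, -0.259, 0.016], [0.705, -0.212, 0.016], [0.754, -0.092, 0.016]] sides [0.128 0.139 0.129 0.136]
yaw plate -0.35544389996382303 centre [ 0.79386728 -0.1756925   0.016     ]
lens~ [ 0.7244214  -0.14756575  0.3       ]
[ 7.199e-01 -1.462e-01  3.190e-01 -3.449e-01  9.180e-02  3.010e-02
  5.580e-02  4.280e-02  3.780e-02  3.000e-04] rms 0.5136398150263077
[0.1, 0.3, -1.4, 0.3, 0.1, 1.2, 0.3, -0.3, -0.2, -0.3, -0.1, 0.2, 0.5, 0.1, 0.7, 0.8, 1.0, 1.0, -0.3, 0.1, 0.7, 0.1, -0.1, 0.7, -0.7, 0.2, -0.2, -0.1, -0.4, -0.4, -0.1, 0.0, -0.6, -0.6, 0.4, -0.3, -0.1, -0.3, 0.1, 0.8, 0.0]
sd [0.0006 0.0006 0.0016 0.0112 0.0251 0.001  0.001  0.001  0.0025 0.0017]
```

```bash
cat > icp.py <<'E'
from cam import *
G={n:cv2.cvtColor(P[n]["img"],cv2.COLOR_RGB2GRAY).astype(np.float32) for n in P}
def peak(n,pt,nrm,rng=1.6):
    t=np.arange(-rng-.6,rng+.61,.1);q=pt+t[:,None]*nrm
    g=cv2.remap(G[n],q[:,:1].astype(np.float32),q[:,1:].astype(np.float32),cv2.INTER_CUBIC).ravel()
    d=np.abs(np.gradient(cv2.GaussianBlur(g[None],(0,0),3).ravel()))[6:-6];k=d.argmax()
    if d[k]*10<12 or k in(0,len(d)-1): return None
    return pt+t[6+k]*nrm
def segs(v):
    t,b,c=model(v);s=[("scene",t[0],t[1]),("scene",t[1],t[2]),("scene",t[2],t[3]),("scene",t[3],t[0]),("scene",b[0],b[1]),("scene",b[1],b[2]),
     ("top",t[0],t[1]),("top",t[1],t[2]),("top",t[3],t[0]),("top",t[2],t[3])]
    return s,c
def meas(v):
    s,c=segs(v);M=[]
    for i,(n,a,b) in enumerate(s):
        a,b=proj(P[n],np.array([a,b]));d=(b-a)/np.linalg.norm(b-a);nr=np.array([-d[1],d[0]])
        for f in np.linspace(.12,.88,12):
            q=peak(n,a+f*(b-a),nr)
            if q is not None: M.append((i,q))
    B=[]
    for n in("scene","top"):
        h=cv2.convexHull(proj(P[n],c).astype(np.float32));bx=np.vstack(model(v)[:1]+model(v)[1:2]);bh=cv2.convexHull(proj(P[n],bx).astype(np.float32))
        h=h[:,0];cl=np.vstack([h,h[:1]]);L=np.r_[0,np.cumsum(np.linalg.norm(np.diff(cl,axis=0),axis=1))]
        for u in np.linspace(0,L[-1],50)[:-1]:
            p=np.array([np.interp(u,L,cl[:,k]) for k in(0,1)]);p2=np.array([np.interp((u+.3)%L[-1],L,cl[:,k]) for k in(0,1)])
            if cv2.pointPolygonTest(bh,tuple(map(float,p)),True)>-1.5: continue
            d=(p2-p)/np.linalg.norm(p2-p);q=peak(n,p,np.array([-d[1],d[0]]))
            if q is not None:B.append((n,q))
    return M,B
def resid(v,M,B):
    s,c=segs(v);e=[]
    pr=[proj(P[n],np.array([a,b])) for n,a,b in s]
    for i,q in M:
        a,b=pr[i];d=(b-a)/np.linalg.norm(b-a);e.append((q-a)@[-d[1],d[0]])
    hs={n:cv2.convexHull(proj(P[n],c).astype(np.float32)) for n in("scene","top")}
    e+=[cv2.pointPolygonTest(hs[n],tuple(map(float,q)),True) for n,q in B]
    return np.append(e,v[9]*300)
v=np.array([.7199,-.1462,.319,-.3449,.0918+.03,.0301,.0558,.0428,.0378,0])
for k in range(8):
    M,B=meas(v);o=least_squares(resid,v,args=(M,B),x_scale=[.01]*3+[.1]*2+[.01]*5,loss="soft_l1",f_scale=.3,diff_step=1e-4);v=o.x
    C=np.linalg.inv(o.jac.T@o.jac)*np.mean(o.fun**2)
    if k%3==1 or k==7: print(np.round(v,4),len(M),len(B),round(float(np.sqrt(np.mean(o.fun**2))),3))
print("sd",np.round(np.sqrt(np.diag(C)),4))
for i in range(10):
    r=[x for (j,_),x in zip(M,o.fun) if j==i];print(i,len(r),np.round(np.median(r) if r else 0,2),end="; ")
for n in("scene","top"):
    r=o.fun[len(M):-1][[m==n for m,_ in B]];print(n,np.round(r,1).tolist())
E
python3 icp.py
```

```text
[ 0.7206 -0.1451  0.3156 -0.3669  0.1369  0.0284  0.0583  0.0438  0.0392
 -0.0014] 105 53 0.392
[ 0.7209 -0.1448  0.3141 -0.3822  0.198   0.0295  0.0602  0.0432  0.0397
 -0.0022] 108 53 0.451
[ 0.721  -0.1443  0.3125 -0.4045  0.2427  0.0311  0.0626  0.0433  0.0396
 -0.001 ] 114 52 0.483
sd [0.0004 0.0005 0.0011 0.0108 0.0186 0.0008 0.0006 0.0008 0.0012 0.0011]
0 12 0.09; 1 12 0.24; 2 12 -0.3; 3 12 -0.33; 4 12 0.2; 5 11 -0.1; 6 12 -0.05; 7 11 -0.58; 8 9 1.27; 9 11 0.62; scene [-0.0, 0.1, 0.1, -0.0, -0.1, 0.1, 0.1, -0.2, -0.3, -0.1, -0.4, -0.0, 0.2, 0.2, 0.1, -0.2, -0.1, -0.1, -0.1, 0.0, 0.0, -0.2, -0.1, 0.2, 0.3, 0.1]
top [0.2, 0.8, 0.3, 0.7, 0.6, 0.2, 0.8, 0.4, -0.0, 0.2, 0.4, 0.3, -0.1, 0.6, -0.3, 0.2, 0.3, 0.2, 0.5, 0.3, -0.2, 0.3, -0.0, 0.5, 0.2, -0.3]
```

```bash
cat > abs_.py <<'E'
from cam import *
import sys
G={n:cv2.cvtColor(P[n]["img"],cv2.COLOR_RGB2GRAY).astype(np.float32) for n in P}
ROI={"top":(298,56,46,58),"scene":(285,228,54,52)}
F={"+y":(0,3,7,4),"-y":(1,2,6,5),"fr":(0,1,5,4),"bk":(2,3,7,6),"tp":(0,1,2,3)}
ORD={"top":["+y","fr","ba","fg","tp"],"scene":["fg","ba","-y","bk","tp"]}
def labels(v,n,off=(0,0),Sx=6):
    x,y,z,yaw,pit,b,L,W,H,dz=v[:10];r=pose(v[:5]);o=np.array(v[:3]);X,Y,w,h=ROI[n]
    c=np.array([[xx,yy,zz+dz] for zz in(H/2,-H/2) for xx,yy in((b,W/2),(b,-W/2),(b+L,-W/2),(b+L,W/2))])
    cy=cyl(0,b,.02);m=np.zeros((h*Sx,w*Sx),np.uint8)
    for k,l in enumerate(ORD[n]):
        pts=cy if l=="ba" else cy[:48] if l=="fg" else c[list(F[l])]
        if l=="fg" and n=="top": # front glass visible only if facing
            nv=r.apply([-1,0,0]); 
            if nv@(np.array(P[n]["origin"])-o)<=0: continue
        if l in("fr","+y") :
            nv=r.apply([-1,0,0] if l=="fr" else [0,1,0])
            if nv@(np.array(P[n]["origin"])-(r.apply(c[0])+o))<=0: continue
        uv=(proj(P[n],r.apply(pts)+o)+off-[X,Y]+.5)*Sx-.5
        cv2.fillConvexPoly(m,cv2.convexHull(np.round(uv*16).astype(np.int32)),k+1,shift=4)
    return m
INIT=np.array([.7206,-.1451,.3156,-.36,.14,.029,.058,.0435,.039,0])
BG={};MASK={}
for n in ROI:
    X,Y,w,h=ROI[n];g=G[n][Y:Y+h,X:X+w];lab=cv2.resize((labels(INIT,n)>0).astype(np.uint8)*255,(w,h),interpolation=cv2.INTER_AREA)>20
    d=cv2.dilate(lab.astype(np.uint8),np.ones((5,5)));BG[n]=cv2.inpaint(g.astype(np.uint8),d,3,cv2.INPAINT_TELEA).astype(np.float32)
    MASK[n]=cv2.dilate(lab.astype(np.uint8),np.ones((7,7)))>0
# drop clamp / knob areas
X,Y,w,h=ROI["top"];MASK["top"][:70-Y]=0;MASK["top"][70-Y:76-Y,:314-X]=0
X,Y,w,h=ROI["scene"];MASK["scene"][:,325-X:]=0;MASK["scene"][266-Y:,317-X:]=0
SIG={"top":1.0,"scene":.6}
def res2(v,prior=(None,None),out=None,views=("top","scene")):
    e=[]
    for n in views:
        off=v[10:12] if n=="top" else (0,0);m=labels(v,n,off);X,Y,w,h=ROI[n]
        A=[cv2.GaussianBlur(cv2.resize((m==k).astype(np.float32),(w,h),interpolation=cv2.INTER_AREA),(0,0),SIG[n]) for k in range(len(ORD[n])+1)]
        g=G[n][Y:Y+h,X:X+w];M=MASK[n];y=(g-A[0]*BG[n])[M];B=np.stack([a[M] for a in A[1:]],1)
        c=np.linalg.lstsq(np.vstack([B,.3*np.eye(B.shape[1])]),np.r_[y,.3*np.full(B.shape[1],60)],rcond=None)[0]
        rr=(B@c-y)
        if out is not None: out[n]=(np.sqrt(np.mean(rr**2)),np.round(c))
        e.append(rr/6)
    e.append([v[9]/.001,v[10]/.7,v[11]/.7])
    if prior[0] is not None:e.append([(v[3]-prior[0])/.003])
    if prior[1] is not None:e.append([(v[4]-prior[1])/.003])
    e=np.concatenate(e);return 2*(np.sqrt(1+e**2)-1)
def fit(v0,prior=(None,None)):
    sc=np.array([.002,.002,.003,.03,.04,.002,.002,.002,.002,.001,.4,.4])
    f=lambda d:res2(v0+d*sc,prior).sum();d=np.zeros(12)
    for k in range(3):
        o=minimize(f,d,method="Powell",options=dict(xtol=3e-2,ftol=1e-5,maxiter=6));d=o.x
    return v0+d*sc,o.fun
if __name__=="__main__":
    best=None
    for pr in((None,None),(-.355,None),(None,.13),(None,.2),(None,.27),(None,.34)):
        v0=np.r_[INIT,0,0]
        if pr[0]:v0[3]=pr[0]
        if pr[1]:v0[4]=pr[1]
        v,c=fit(v0,pr);out={};res2(v,pr,out);print(pr,np.round(v,4).tolist(),round(c,1),{k:(round(float(a[0]),1),a[1].tolist()) for k,a in out.items()})
E
time python3 abs_.py
```

```text
(None, None) [0.7202, -0.1461, 0.3168, -0.3677, 0.1338, 0.029, 0.0576, 0.0425, 0.0388, -0.0006, -0.5317, -0.115] 740.0 {'top': (4.2, [-14.0, 18.0, 20.0, 28.0, 99.0]), 'scene': (5.8, [60.0, 58.0, 63.0, 51.0, 112.0])}
(-0.355, None) [0.7201, -0.1463, 0.3156, -0.3574, 0.1415, 0.0291, 0.0578, 0.0427, 0.0391, -0.0005, -0.3558, -0.2345] 862.0 {'top': (4.2, [-4.0, 15.0, 20.0, 27.0, 99.0]), 'scene': (6.5, [60.0, 58.0, 63.0, 52.0, 112.0])}
(None, 0.13) [0.7195, -0.1456, 0.3153, -0.36, 0.1177, 0.0291, 0.0577, 0.0423, 0.0399, -0.0, -0.182, -0.2759] 799.7 {'top': (4.3, [-14.0, 17.0, 20.0, 32.0, 99.0]), 'scene': (6.0, [60.0, 58.0, 64.0, 50.0, 112.0])}
(None, 0.2) [0.7214, -0.146, 0.3159, -0.3939, 0.1705, 0.0291, 0.0584, 0.0422, 0.0381, 0.0004, -0.8256, 0.1596] 845.3 {'top': (4.5, [-83.0, 7.0, 19.0, 27.0, 99.0]), 'scene': (6.1, [60.0, 56.0, 62.0, 53.0, 112.0])}
(None, 0.27) [0.7218, -0.1469, 0.3171, -0.4058, 0.2194, 0.0297, 0.0605, 0.0422, 0.0374, 0.0, -1.3544, 0.1492] 973.7 {'top': (5.0, [-97.0, 3.0, 20.0, 15.0, 100.0]), 'scene': (6.6, [60.0, 57.0, 61.0, 55.0, 111.0])}
(None, 0.34) [0.7214, -0.1457, 0.3147, -0.4013, 0.2228, 0.0296, 0.0602, 0.0429, 0.0372, -0.0006, -0.7643, -0.3092] 1015.7 {'top': (4.9, [-93.0, -3.0, 20.0, 14.0, 99.0]), 'scene': (6.5, [60.0, 57.0, 63.0, 55.0, 112.0])}
real	0m54.968s
user	0m49.068s
sys	0m6.387s
```

```bash
cat > mv.py <<'E'
from lib import *
def to_tool(s,target,yawx):  # shift (mm, tool axes) and yaw (deg) to reach target TCP with tool x at world angle yawx
    r=q2r(s["ee_rot"]);d=r.inv().apply(np.array(target)-s["ee_pos"])*1000
    e=r.apply([1,0,0]);dy=(yawx-np.arctan2(e[1],e[0])+np.pi)%(2*np.pi)-np.pi
    return np.round(d,1),round(-np.degrees(dy),2),np.round(r.as_matrix()[:,2],4)
E
python3 -c "
from mv import *;from station import observe
s=observe();print(to_tool(s,[.5278,.1095,.2],-.36))"
```

```text
(array([ 538.5, -599.5,   31.3]), np.float64(35.05), array([ 0., -0., -1.]))
```

Emit:
{"op": "jog_arm", "data": {
  "rows": [
    {"dp": [538.5, -599.5, 30], "yaw": 35},
    {"dp": [538.5, -599.5, 30], "yaw": 35},
    {"dp": [538.5, -599.5, 30], "yaw": 35},
    {"dp": [538.5, -599.5, 30], "yaw": 35},
    {"dp": [538.5, -599.5, 30], "yaw": 35},
    {"dp": [538.5, -599.5, 30], "yaw": 35},
    {"dp": [538.5, -599.5, 30], "yaw": 35},
    {"dp": [538.5, -599.5, 30], "yaw": 35},
    {"dp": [538.5, -599.5, 30], "yaw": 35},
    {"dp": [538.5, -599.5, 30], "yaw": 35},
    {"dp": [538.5, -599.5, 30], "yaw": 35},
    {"dp": [538.5, -599.5, 30], "yaw": 35}
  ],
  "claw": 0,
  "newtons": 25
}}

```text
t: 2.3
ee_pos: [0.501, 0.0578, 0.2038]
ee_rot: [0.0, 0.984, -0.179, 0.001]
force: [0.7, -0.8, 0.6]
gripper_width: 0.0861
finger_force: 0.0
```

```bash
python3 -c "
from mv import *;from station import observe
s=observe();print(s['qpos'],to_tool(s,[.5278,.1095,.12],-.36))"
```

```text
[ 0.16103519  0.26890632 -0.44316521  1.89531308  0.13588258  1.00556332
 -2.27157081] (array([  6.8, -57.8,  83.8]), np.float64(0.02), array([ 1.e-03, -2.e-04, -1.e+00]))
```

Emit:
{"op": "jog_arm", "data": {
  "rows": [
    {"dp": [6.8, -57.8, 40], "yaw": 0},
    {"dp": [6.8, -57.8, 84], "yaw": 0},
    {"dp": [6.8, -57.8, 84], "yaw": 0},
    {"dp": [6.8, -57.8, 84], "yaw": 0}
  ]
}}

```text
t: 2.8
ee_pos: [0.5273, 0.1072, 0.1209]
ee_rot: [0.0, 0.984, -0.179, 0.0]
force: [-0.1, -0.3, 0.7]
gripper_width: 0.0853
finger_force: 0.0
```

```bash
python3 - <<'E'
from mv import *;from station import *
s=observe();print(s["ee_pos"],to_tool(s,[.5278,.1095,.12],-.36),s["qpos"].round(2))
P={n:snapshot(n) for n in("top","scene")};pickle.dump(P,open("p1.pkl","wb"))
ims=[]
for n,(x,y,w,h) in {"top":(180,130,90,90),"scene":(230,130,90,90)}.items():
    i=P[n]["img"][y:y+h,x:x+w,::-1];i=cv2.resize(i,(w*4,h*4),interpolation=cv2.INTER_CUBIC)
    u=proj(P[n],np.array([s["ee_pos"],s["ee_pos"]+q2r(s["ee_rot"]).apply([0,.057,0]),s["ee_pos"]-q2r(s["ee_rot"]).apply([0,.057,0])]))
    for q in u: cv2.drawMarker(i,tuple(int(k) for k in (q-[x,y]+.5)*4),(255,0,255),0,8)
    ims.append(i)
cv2.imwrite("pics/hover.png",np.hstack(ims))
E
```

```text
[0.52731222 0.10720878 0.12087577] (array([-0.4, -2.3,  0.9]), np.float64(-0.0), array([ 9.e-04, -2.e-04, -1.e+00])) [ 0.05  0.43 -0.43  1.9   0.23  0.86 -2.43]
```

View pics/hover.png

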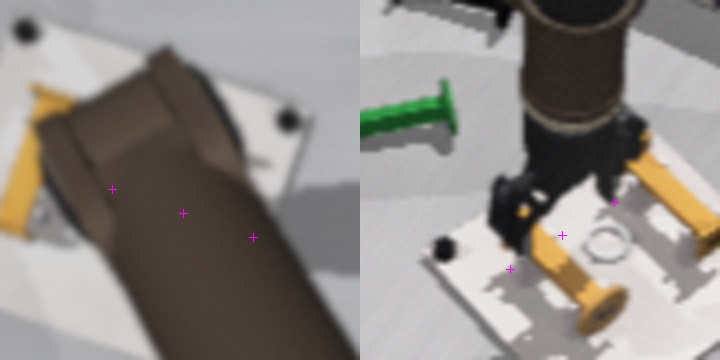

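```bash
python3 -c "
from mv import *;from station import observe
s=observe();print(s['ee_pos'],to_tool(s,[.5278,.1093,.046],-.36))"
```

```text
[0.52799875 0.10714499 0.12172154] (array([-1.2, -1.9, 75.7]), np.float64(-0.04), array([ 3.3e-03,  1.0e-04, -1.0e+00]))
```

Emit:
{"op": "jog_arm", "data": {
  "rows": [
    {"dp": [-0.5, -2, 35], "yaw": 0},
    {"dp": [-0.5, -2, 60], "yaw": 0},
    {"dp": [-0.5, -2, 75], "yaw": 0},
    {"dp": [-0.5, -2, 75], "yaw": 0},
    {"dp": [-0.5, -2, 75], "yaw": 0}
  ]
}}

```text
t: 3.52
ee_pos: [0.5279, 0.11, 0.0458]
ee_rot: [-0.0, 0.984, -0.179, 0.001]
force: [-0.3, 0.2, -0.6]
gripper_width: 0.0852
finger_force: 0.0
```

Now I close the gripper lightly.

Emit:
{"op": "jog_arm", "data": {
  "rows": [
    {"dp": [0, 0, 0], "yaw": 0},
    {"dp": [0, 0, 0], "yaw": 0},
    {"dp": [0, 0, 0], "yaw": 0},
    {"dp": [0, 0, 0], "yaw": 0},
    {"dp": [0, 0, 0], "yaw": 0},
    {"dp": [0, 0, 0], "yaw": 0},
    {"dp": [0, 0, 0], "yaw": 0},
    {"dp": [0, 0, 0], "yaw": 0}
  ],
  "claw": 1,
  "newtons": 25
}}

```text
t: 4.53
ee_pos: [0.527, 0.1097, 0.0448]
ee_rot: [0.0, 0.984, -0.179, 0.0]
force: [-1.1, -1.9, 6.2]
gripper_width: 0.0246
finger_force: 27.1
```

Emit:
{"op": "jog_arm", "data": {
  "rows": [
    {"dp": [0, 0, -10], "yaw": 0},
    {"dp": [0, 0, -25], "yaw": 0},
    {"dp": [0, 0, -42], "yaw": 0},
    {"dp": [0, 0, -45], "yaw": 0},
    {"dp": [-36, 0, -45], "yaw": 0},
    {"dp": [-72, 0, -45], "yaw": 0},
    {"dp": [-72, 0, -45], "yaw": 0},
    {"dp": [-72, 0, -45], "yaw": 0}
  ]
}}

```text
t: 5.52
ee_pos: [0.4604, 0.1351, 0.0898]
ee_rot: [-0.0, 0.984, -0.179, 0.001]
force: [0.7, -0.3, -3.1]
gripper_width: 0.0246
finger_force: 26.1
```

```bash
python3 - <<'E'
from mv import *;from station import *
P={n:snapshot(n) for n in("top","scene")};pickle.dump(P,open("p2.pkl","wb"))
s=observe();print(s["ee_pos"],s["force"],s["finger_force"])
ims=[]
for n,(x,y,w,h) in {"top":(185,130,80,100),"scene":(240,150,80,100)}.items():
    i=P[n]["img"][y:y+h,x:x+w,::-1];i=cv2.resize(i,(w*5,h*5),interpolation=cv2.INTER_CUBIC);ims.append(i)
cv2.imwrite("pics/lift.png",np.hstack(ims))
E
```

```text
[0.46061417 0.1348775  0.08963906] [-0.47232765  0.38029062 -3.25193278] 26.09749048948288
```

View pics/lift.png

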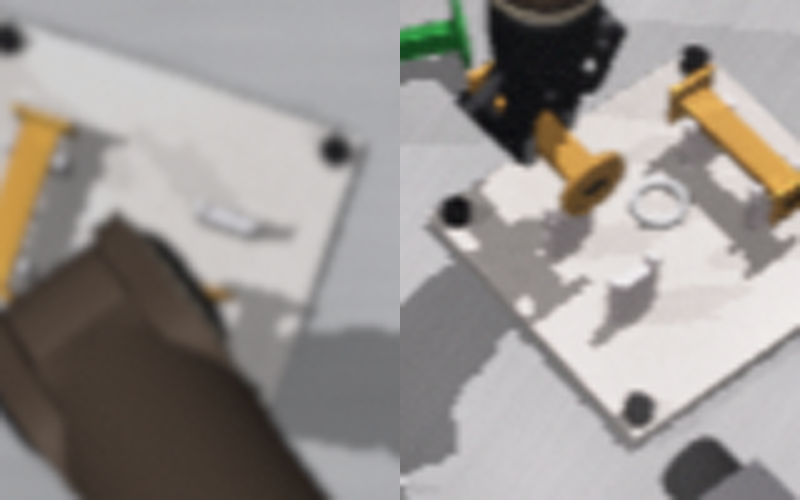

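Emit:
{"op": "jog_arm", "data": {
  "rows": [
    {"dp": [0, 0, 20], "yaw": 0},
    {"dp": [0, 0, 36], "yaw": 0},
    {"dp": [0, 0, 42], "yaw": 0},
    {"dp": [0, 0, 44], "yaw": 0},
    {"dp": [0, 0, 45], "yaw": 0}
  ]
}}

```text
t: 6.25
ee_pos: [0.4599, 0.1353, 0.0447]
ee_rot: [-0.0, 0.984, -0.179, 0.0]
force: [-1.5, 0.4, -1.2]
gripper_width: 0.0248
finger_force: 26.3
```

Emit:
{"op": "jog_arm", "data": {
  "rows": [
    {"dp": [0, 0, 1.5], "yaw": 0},
    {"dp": [0, 0, 3], "yaw": 0},
    {"dp": [0, 0, 4.4], "yaw": 0},
    {"dp": [0, 0, 4.4], "yaw": 0},
    {"dp": [0, 0, 4.4], "yaw": 0}
  ]
}}

```text
t: 6.88
ee_pos: [0.4598, 0.1354, 0.041]
ee_rot: [-0.0, 0.984, -0.178, 0.0]
force: [-2.5, -0.2, 5.8]
gripper_width: 0.0248
finger_force: 27.4
```

Emit:
{"op": "jog_arm", "data": {
  "rows": [
    {"dp": [0, 0, -0.6], "yaw": 0},
    {"dp": [0, 0, -0.6], "yaw": 0}
  ]
}}

```text
t: 7.12
ee_pos: [0.4598, 0.1354, 0.0411]
ee_rot: [-0.0, 0.984, -0.178, 0.0]
force: [-2.7, 0.2, 4.2]
gripper_width: 0.0244
finger_force: 27.2
```

Emit:
{"op": "jog_arm", "data": {
  "rows": [
    {"dp": [0, 0, -0.8], "yaw": 0},
    {"dp": [0, 0, -0.8], "yaw": 0}
  ]
}}

```text
t: 7.38
ee_pos: [0.4598, 0.1352, 0.0414]
ee_rot: [-0.0, 0.984, -0.179, 0.0]
force: [-0.1, 0.6, -1.3]
gripper_width: 0.0245
finger_force: 26.6
```

Emit:
{"op": "jog_arm", "data": {
  "rows": [
    {"dp": [0, 0, 1.2], "yaw": 0},
    {"dp": [0, 0, 2.6], "yaw": 0},
    {"dp": [0, 0, 2.6], "yaw": 0},
    {"dp": [0, 0, 2.6], "yaw": 0}
  ]
}}

```text
t: 7.88
ee_pos: [0.4598, 0.1352, 0.0392]
ee_rot: [0.0, 0.984, -0.179, 0.0]
force: [-2.7, 0.3, 5.3]
gripper_width: 0.0244
finger_force: 27.7
```

Emit:
{"op": "jog_arm", "data": {
  "rows": [
    {"dp": [0, 0, -1], "yaw": 0},
    {"dp": [0, 0, -1], "yaw": 0}
  ]
}}

```text
t: 8.12
ee_pos: [0.4596, 0.135, 0.0397]
ee_rot: [0.0, 0.984, -0.179, -0.0]
force: [-0.3, -0.6, -2.0]
gripper_width: 0.0246
finger_force: 26.7
```

```bash
python3 -c "
from mv import *;from station import observe
s=observe();print(s['ee_pos'],s['qpos'].round(2),to_tool(s,[.5536,-.0825,.270],-.363))"
```

```text
[0.45960776 0.13504536 0.03970264] [-0.06  0.47 -0.41  2.1   0.31  0.63 -2.61] (array([ 164.4,  170.6, -230.3]), np.float64(0.22), array([-2.e-04, -1.e-04, -1.e+00]))
```

Emit:
{"op": "jog_arm", "data": {
  "rows": [
    {"dp": [0, 0, -12], "yaw": 0},
    {"dp": [0, 0, -35], "yaw": 0},
    {"dp": [0, 0, -65], "yaw": 0},
    {"dp": [0, 0, -100], "yaw": 0},
    {"dp": [0, 0, -135], "yaw": 0},
    {"dp": [0, 0, -170], "yaw": 0},
    {"dp": [0, 0, -200], "yaw": 0},
    {"dp": [0, 0, -220], "yaw": 0},
    {"dp": [0, 0, -230], "yaw": 0},
    {"dp": [0, 0, -230], "yaw": 0}
  ]
}}

```text
t: 9.38
ee_pos: [0.4596, 0.1352, 0.2703]
ee_rot: [-0.0, 0.984, -0.179, 0.0]
force: [-0.3, 0.1, -3.2]
gripper_width: 0.0246
finger_force: 26.7
```

Emit:
{"op": "jog_arm", "data": {
  "rows": [
    {"dp": [10, 15, 0], "yaw": 0},
    {"dp": [30, 40, 0], "yaw": 0},
    {"dp": [55, 70, 0], "yaw": 0},
    {"dp": [80, 100, 0], "yaw": 0},
    {"dp": [105, 125, 0], "yaw": 0},
    {"dp": [130, 148, 0], "yaw": 0},
    {"dp": [150, 163, 0], "yaw": 0},
    {"dp": [160, 169, 0], "yaw": 0.2},
    {"dp": [164, 170.6, 0], "yaw": 0.2},
    {"dp": [164, 170.6, 0], "yaw": 0.2},
    {"dp": [164, 170.6, 0], "yaw": 0.2}
  ]
}}

```text
t: 10.75
ee_pos: [0.553, -0.081, 0.2701]
ee_rot: [-0.0, 0.984, -0.18, -0.0]
force: [-0.1, 0.2, -2.5]
gripper_width: 0.0245
finger_force: 26.7
```

```bash
python3 - <<'E'
from mv import *;from station import *
P={n:snapshot(n) for n in("top","scene")};pickle.dump(P,open("p3.pkl","wb"))
s=observe();print(s["t"],s["ee_pos"],s["ee_rot"],s["qpos"].round(2));pickle.dump(s,open("s3.pkl","wb"))
ims=[]
for n,(x,y,w,h) in {"top":(225,50,100,120),"scene":(240,200,100,120)}.items():
    i=P[n]["img"][y:y+h,x:x+w,::-1];i=cv2.resize(i,(w*4,h*4),interpolation=cv2.INTER_CUBIC)
    c=s["ee_pos"]+[0,0,.0217];r=pose([0,0,0,-.363,.15])
    for H in SEC[1:]:
        h_=cv2.convexHull(proj(P[n],r.apply(H)+c).astype(np.float32))[:,0];cv2.polylines(i,[np.int32((h_-[x,y]+.5)*4)],True,(255,0,255),1)
    ims.append(i)
cv2.imwrite("pics/pres.png",np.hstack(ims))
E
```

```text
10.85 [ 0.55303206 -0.08142454  0.27012287] [-2.05789952e-05  9.83703386e-01 -1.79798882e-01  9.82141586e-05] [ 0.33  0.29 -0.34  1.69  0.1   1.18 -1.97]
```

View pics/pres.png

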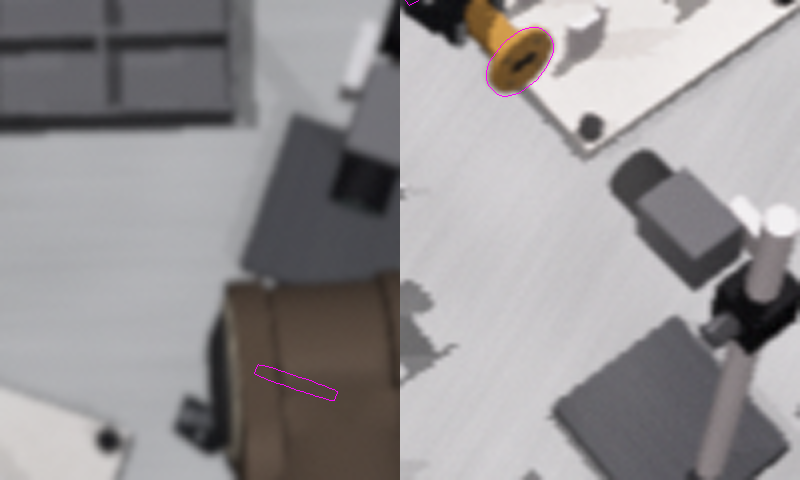

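```bash
cat > fit3.py <<'E'
from mv import *
def run(pf,sf,out=None,roi=(226,172,56,56)):
    p=pickle.load(open(pf,"rb"))["scene"];s=pickle.load(open(sf,"rb"))
    x,y,w,h=roi;I=p["img"][y:y+h,x:x+w].astype(np.float32)
    br=(I[...,0]-I[...,2])/(I.max(2)+1);dark=(I.max(2)<75)&(br<.45)
    obs=np.clip(br/.75,0,1);M=~(cv2.dilate(dark.astype(np.uint8),np.ones((2,2)))>0)
    e=q2r(s["ee_rot"]).apply([1,0,0]);yaw=np.arctan2(e[1],e[0]);c0=s["ee_pos"]+[0,0,.0217]
    ax=np.array([np.cos(yaw),np.sin(yaw),0]);ay=np.array([-ax[1],ax[0],0])
    def ren(d):
        r=pose([0,0,0,yaw,d[2]]);c=c0+ax*d[0]+[0,0,d[1]]+ay*d[3]
        return render(p,[r.apply(H)+c for H in SEC],roi,sig=.6)
    def cost(q,ex=None):
        d=np.array([q[0]*.005,q[1]*.005,q[2]*.05+.15,q[3]*.002]);return (((ren(d)-obs)**2)*M).sum()+.5*q[3]**2*4
    q=np.zeros(4)
    for k in range(3): q=minimize(cost,q,method="Nelder-Mead",options=dict(initial_simplex=np.vstack([q,q+np.eye(4)]),maxiter=300,xatol=.005,fatol=1e-3)).x
    d=[q[0]*.005,q[1]*.005,q[2]*.05+.15,q[3]*.002];print("along,dz,pitch,dy",np.round(d,4),"cost",round(float(cost(q)),2))
    for pp in(-.05,-.025,.025,.05):
        o=minimize(lambda t:cost([t[0],t[1],q[2]+pp/.05,t[2]]),[q[0],q[1],q[3]],method="Nelder-Mead");print(round(d[2]+pp,3),round(o.fun,2),end=" | ")
    if out:
        k=10;i=cv2.resize(p["img"][y:y+h,x:x+w,::-1],(w*k,h*k),interpolation=cv2.INTER_CUBIC);r=pose([0,0,0,yaw,d[2]]);c=c0+ax*d[0]+[0,0,d[1]]+ay*d[3]
        for H in SEC:
            cv2.polylines(i,[np.int32((cv2.convexHull(proj(p,r.apply(H)+c).astype(np.float32))[:,0]-[x,y]+.5)*k)],True,(255,0,255),1)
        i[::k,::k][~M]=(0,255,0);cv2.imwrite(out,i)
    return d,c0,yaw
if __name__=="__main__": run("p3.pkl","s3.pkl","pics/fit3.png")
E
python3 fit3.py
```

```text
along,dz,pitch,dy [0.     0.0037 0.1189 0.001 ] cost 28.41
0.069 29.37 | 0.094 28.64 | 0.144 29.3 | 0.169 30.92 |
```

View pics/fit3.png

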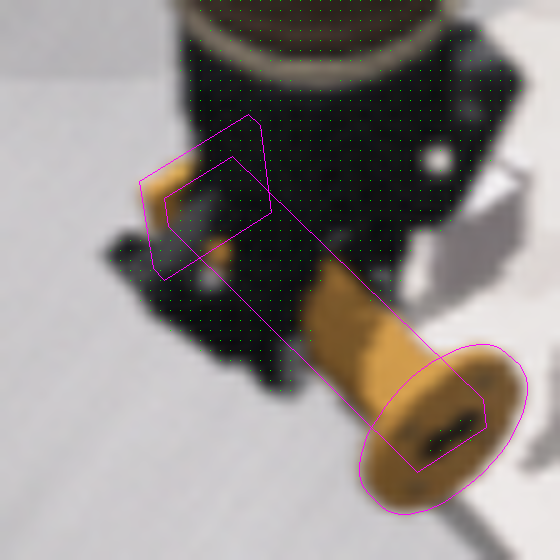

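```bash
python3 - <<'E'
import fit3,pickle,numpy as np
pickle.dump({"ee_pos":np.array([.46061,.13488,.08964]),"ee_rot":np.array([0,.984,-.179,0])},open("s2.pkl","wb"))
from mv import *
p=pickle.load(open("p2.pkl","rb"))["scene"];print(proj(p,[.46061,.13488,.1113]))
u=proj(p,[.46061,.13488,.1113])[0];x,y=int(u[0])-26,int(u[1])-24
import sys
fit3.run("p2.pkl","s2.pkl","pics/fit2.png",(x,y,54,48))
# wrapper tolerance: different ROI for p3
print();fit3.run("p3.pkl","s3.pkl",None,(230,176,52,52))
# unoccluded in saddles, scene only
P=pickle.load(open("p0.pkl","rb"))
for yw in(-.357,-.3616): print(np.round(fit_sec(P,{"scene":(262,176,44,44)},[.5257,.1108,.0665,yw,0],[0,1,4])[0],4))
print(np.round(fit_sec(P,{"scene":(262,176,44,44)},[.5278,.1093,.0665,-.3616,0],[0,1,2,4])[0],4))
E
```

```text
[[267.65888382 176.31317389]]
along,dz,pitch,dy [ 0.0013  0.0068 -0.0619  0.0003] cost 20.82
-0.112 21.64 | -0.087 21.1 | -0.037 20.94 | -0.012 21.21 | 
along,dz,pitch,dy [0.     0.0037 0.1189 0.001 ] cost 27.96
0.069 28.92 | 0.094 28.19 | 0.144 28.85 | 0.169 30.47 | [ 0.5256  0.1109  0.0665 -0.357  -0.0231]
[ 0.5258  0.1111  0.0665 -0.3616 -0.02  ]
[ 0.5262  0.1097  0.0686 -0.3616 -0.0172]
```

```bash
cat > rel.py <<'E'
import fit3
from mv import *
P=pickle.load(open("p0.pkl","rb"))
d,c0,yaw=fit3.run("p3.pkl","s3.pkl");print()
def axis(y,p): return np.array([np.cos(p)*np.cos(y),np.cos(p)*np.sin(y),np.sin(p)])
ax=axis(yaw,0);ay=np.array([-ax[1],ax[0],0]);S=P["scene"]
obs=lambda f:proj(S,c0+ax*d[0]+ay*d[3]+[0,0,d[1]]+f*axis(yaw,d[2]))[0]
tru=lambda f:proj(S,c0+f*axis(yaw,.15))[0]
bs=np.mean([obs(f)-tru(f) for f in(.057,)],0);print("bs at flange",bs,"at centre",obs(0)-tru(0))
bs=(bs+obs(0)-tru(0))/2
P["scene"]["cx"]+=bs[0];P["scene"]["cy"]+=bs[1]
v,_=fit_sec(P,{"scene":(262,176,44,44)},[.5257,.1108,.0665,-.3597,0],[0,1,3]);print("p0 section by scene",v)
t,_=fit_sec(P,{"top":(205,155,45,55)},[.5257,.1108,.0665,-.3597,0],[0,1,3]);print("by top",t)
bt=proj(P["top"],t[:3])[0]-proj(P["top"],v[:3])[0];print("bt",bt)
P["top"]["cx"]+=bt[0];P["top"]["cy"]+=bt[1]
print(fit_sec(P,{"top":(205,155,45,55),"scene":(262,176,44,44)},v,[0,1,2,3])[0])
pickle.dump(P,open("p0c.pkl","wb"))
import abs_;abs_.P.update(P)
f0=abs_.res2
def fit(v0,pr):
    g=lambda v,*a,**k:np.r_[f0(v,*a,**k),(v[10]/.15)**2,(v[11]/.15)**2]
    abs_.res2=g;return abs_.fit(v0,pr)
for pr in((None,None),(None,.15)):
    v,c=fit(np.r_[abs_.INIT,0,0],pr);print(pr,np.round(v,4).tolist(),round(c,1))
    ti=v[:3]-.18*axis(v[3],v[4]);print("section centre target",ti,"TCP",ti-[0,0,.0217])
E
python3 rel.py
```

```text
along,dz,pitch,dy [0.     0.0037 0.1189 0.001 ] cost 28.41
0.069 29.37 | 0.094 28.64 | 0.144 29.3 | 0.169 30.92 | 
bs at flange [ 0.34226659 -0.49051246] at centre [ 0.27069686 -0.87806159]
p0 section by scene [ 0.52613845  0.10782619  0.0665     -0.36568738  0.        ]
by top [ 0.52964982  0.10821373  0.0665     -0.36378966  0.        ]
bt [-0.14975466 -1.09453728]
[ 0.5261148   0.10786672  0.06642344 -0.36563126  0.        ]
(None, None) [0.7199, -0.1474, 0.3145, -0.3569, 0.1296, 0.0288, 0.0579, 0.0422, 0.0398, -0.0012, -0.4935, 0.5283] 838.5
section centre target [ 0.55266561 -0.08500675  0.29118842] TCP [ 0.55266561 -0.08500675  0.26948842]
(None, 0.15) [0.7199, -0.1473, 0.3144, -0.359, 0.1299, 0.0288, 0.0577, 0.0424, 0.0396, -0.0011, -0.458, 0.5436] 803.1
section centre target [ 0.55278296 -0.08456454  0.291134  ] TCP [ 0.55278296 -0.08456454  0.269434  ]
```

```bash
cat > rel2.py <<'E'
import abs_,numpy as np,pickle
abs_.P.update(pickle.load(open("p0c.pkl","rb")))
f0=abs_.res2;axis=lambda y,p:np.array([np.cos(p)*np.cos(y),np.cos(p)*np.sin(y),np.sin(p)])
abs_.res2=lambda v,*a,**k:np.r_[f0(np.r_[v[:10],0,0],*a,**k),100*v[10]**2,100*v[11]**2]
for v0,pr in (([.7205,-.146,.313,-.36,.14,.029,.058,.0425,.039,0,0,0],(None,None)),([.721,-.146,.311,-.37,.18,.029,.058,.0425,.039,0,0,0],(None,None)),([.7199,-.147,.3145,-.357,.13,.0288,.0578,.0424,.0396,-.001,0,0],(None,None))):
    v,c=abs_.fit(np.array(v0),pr);t=v[:3]-.18*axis(v[3],v[4]);print(np.round(v[:10],4).tolist(),round(c,1),"TCP",np.round(t-[0,0,.0217],4))
E
python3 rel2.py
```

```text
[0.7196, -0.1463, 0.3118, -0.3616, 0.1288, 0.0283, 0.0584, 0.0426, 0.0391, -0.0001] 813.1 TCP [ 0.5527 -0.0831  0.267 ]
[0.7197, -0.1455, 0.3104, -0.374, 0.1543, 0.0294, 0.0584, 0.0427, 0.0388, -0.0002] 757.4 TCP [ 0.5542 -0.0805  0.261 ]
[0.7197, -0.1468, 0.3134, -0.3598, 0.1268, 0.0283, 0.0579, 0.0423, 0.0396, -0.0011] 816.6 TCP [ 0.5525 -0.0839  0.2689]
```

Emit:
{"op": "jog_arm", "data": {
  "rows": [
    {"dp": [0.5, 0.7, 3], "yaw": 0.15},
    {"dp": [0.5, 0.7, 6], "yaw": 0.15},
    {"dp": [0.5, 0.7, 6], "yaw": 0.15},
    {"dp": [0.5, 0.7, 6], "yaw": 0.15},
    {"dp": [0.5, 0.7, 6], "yaw": 0.15}
  ]
}}

```text
t: 11.48
ee_pos: [0.5535, -0.083, 0.264]
ee_rot: [0.0, 0.983, -0.182, 0.0]
force: [0.0, 0.1, -2.0]
gripper_width: 0.0246
finger_force: 26.7
```

```bash
python3 - <<'E'
import fit3
from mv import *;from station import *
P={n:snapshot(n) for n in("top","scene")};s=observe();pickle.dump(P,open("p4.pkl","wb"));pickle.dump(s,open("s4.pkl","wb"))
print(s["t"],s["ee_pos"],s["ee_rot"],s["joint_vel"].round(3),s["force"],s["finger_force"])
fit3.run("p4.pkl","s4.pkl",None,(228,174,54,56))
C=pickle.load(open("p0c.pkl","rb"))["scene"];p=P["scene"]
# camera unmoved?
a=pickle.load(open("p0.pkl","rb"))["scene"]["img"][232:275,291:325].astype(int);print("\ncam diff",np.abs(a-p["img"][232:275,291:325]).mean())
x,y,w,h=225,170,105,110;k=5;i=cv2.resize(p["img"][y:y+h,x:x+w,::-1],(w*k,h*k),interpolation=cv2.INTER_CUBIC)
ax=lambda y,p:np.array([np.cos(p)*np.cos(y),np.cos(p)*np.sin(y),np.sin(p)])
c=s["ee_pos"]+[0,0,.0217];l=np.array([.7197,-.146,.3118]);A=ax(-.364,.143);B=ax(-.364,.15)
for X,q,H in((l,pose([0,0,0,-.364,.143]),cyl(0,.029,.02)),(c,pose([0,0,0,-.364,.15]),SEC[2]),(c,pose([0,0,0,-.364,.15]),SEC[1])):
    cv2.polylines(i,[np.int32((cv2.convexHull(proj(C,q.apply(H)+X).astype(np.float32))[:,0]-[x,y]+.5)*k)],True,(255,0,255),1)
u=(proj(C,np.array([l,l-.3*A]))-[x,y]+.5)*k;cv2.line(i,tuple(map(int,u[0])),tuple(map(int,u[1])),(0,0,255),1)
cv2.imwrite("pics/final.png",i)
print("flange - target (mm)",1000*(c+.06*B-(l-.12*A)))
E
```

```text
11.575 [ 0.55346533 -0.08298817  0.26397732] [ 1.09633249e-05  9.83374089e-01 -1.81591297e-01  3.37439453e-05] [-0.     0.001  0.     0.    -0.002 -0.     0.   ] [ 0.55113872  0.280149   -3.51667394] 26.678843200206757
along,dz,pitch,dy [-0.0008  0.0035  0.1063  0.0013] cost 26.05
0.056 27.57 | 0.081 26.43 | 0.131 27.07 | 0.156 28.02 | 
cam diff 15.214546283629732
flange - target (mm) [ 0.19758744 -0.39494655 -0.05481575]
```

View pics/final.png

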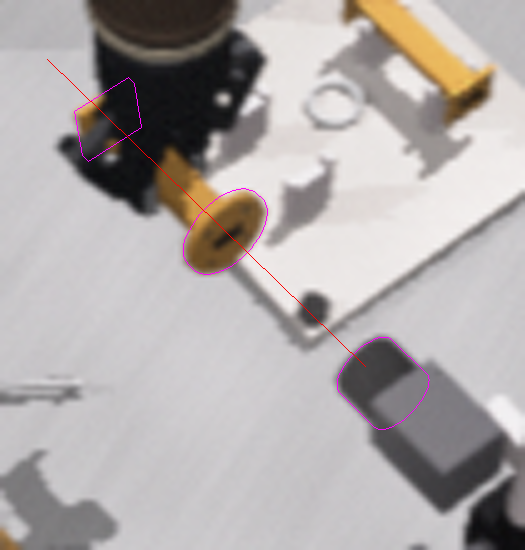

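```bash
python3 -c "
from station import *
print(finish_job())"
```

```text
the job is handed in; nothing more can be done
None
```

I handed the job in at about 11.6 s: the round-flange section is held at about 27 N, by my image fits facing the lens centred and 120 mm away (within about 1 mm of the target I computed). The lens and section tilts should agree to within about 2°, an estimate because the arm hid the section from the top camera.

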